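# Scrape the mosaic board clean

## Task

Throw the red cam lever fully over to drop the gate at the end of the mosaic board; then take the scraper and wipe all five loose tiles off the board into the blue catch tray, starting behind the farthest tile and keeping the scraper upright and its sole pressed on the springy board with a steady 10 N or so (between 7 and 16 N, with only brief bumps above) all along the stroke to the gate. Move the tiles with the scraper only, never with the gripper, and leave the cups and the bottle alone. Finally stand the scraper upright on the middle of its mat again, leave the lever thrown over, and let go.

Things in the scene. Friction and masses are not known exactly. Their poses are not given: they have to be found in the camera images.
- station: Fixed mosaic station. Plywood board, top 50 mm above the table, station y -120 to +120 mm, x -95 to +95 mm, hinged along its -y edge and resting level on springy foam: its free +y end gives way by 10 to 15 mm when pressed, less and less towards the gate. At the -y end a gate and then a blue catch tray at the -y end. Origin: on the table under the board's centre; z up.
- board_top (a point): Centre of the board's upper surface (50 mm above the table when unloaded; it sinks as the board is pressed), axes as the board.
- gate_top (a point): Middle of the upper edge of the metal gate plate across the board's -y end (190 mm wide, 6 mm thick, at station y -123.5 mm). It stands 14 mm above the board when the cam lever is at 0 and sinks to 3 mm below the board when the lever is fully over.
- tray_in (a point): Centre of the inner floor of the blue open catch tray on the table beyond the gate (station x 0, y -179, z 4 mm). Inside: y -131 to -228 mm, x -96 to +96 mm; outer walls 45 mm high, the wall at the gate 30 mm.
- cam_lever (a joint): Cam lever that lowers the gate, rad: 0 = leaning 0.65 rad from upright towards station +y, gate up; 1.3 = end stop, leaning 0.65 rad towards -y, gate down. Turns about a line parallel to station x through station point (116, -112, 56) mm; about 2 N at the tip moves it, it stays where left.
- cam_tip (a point): Centre of the free tip of the cam lever: 78 mm from the lever's pivot, on the axis of its red grip (20 mm diameter, the rounded end reaches 10 mm further; the shaft below is 12 mm thick). It stands just beyond the board's +x edge.
- scraper: Loose wooden scraper block, 0.2 to 0.45 kg, standing upright on its mat. Sole of orange hard rubber 170 (x) by 36 (y) by 8 mm, wooden block above it to 28 mm high, then an upright wooden fin handle 100 (x) by 24 (y) mm reaching from 28 to 76 mm high: pinch the fin across y. Origin: centre of the sole's underside; z up.
- mat: Fixed black rubber mat, 200 (x) by 90 (y) by 4 mm, on the table: the scraper's place. Origin: centre of its underside.
- cup1: Clear plastic cup, 80 mm across, 95 mm high. Bystander. Origin: centre of its underside.
- cup2: A second cup like cup1. Bystander.
- bottle: Blue drinking bottle with green cap, 64 mm across, 170 mm high. Bystander. Origin: centre of its underside.
- tile1: Loose blue ceramic mosaic tile, 36 (x) by 24 (y) by 7 mm, 14 g, lying on the board. Origin: centre of its underside.
- tile2: Loose green ceramic mosaic tile, 36 (x) by 24 (y) by 7 mm, 14 g, lying on the board. Origin: centre of its underside.
- tile3: Loose terracotta ceramic mosaic tile, 36 (x) by 24 (y) by 7 mm, 14 g, lying on the board. Origin: centre of its underside.
- tile4: Loose yellow ceramic mosaic tile, 36 (x) by 24 (y) by 7 mm, 14 g, lying on the board. Origin: centre of its underside.
- tile5: Loose red ceramic mosaic tile, 36 (x) by 24 (y) by 7 mm, 14 g, lying on the board. Origin: centre of its underside.
Things that resemble listed ones, but are neither listed nor needed, are in the scene too. Leave any purple look-alike of the tile3 alone.

How it is judged (in metres and radians):
On the way, in this order (a step that is already met when the one before it is completed fails the run):
1. the cam lever is thrown fully over (above 1.05 rad), the gate is down (value of joint cam_lever above 1.05 rad), for 0.1 s.
2. the scraper stands upright on the board behind the tiles (its centre beyond station y = 50 mm), pressed with 6 to 20 N (contact force between scraper and station between 6 and 20 N and z of scraper in the frame of station between 0.025 and 0.054 m and angle between scraper's own z axis and vertical below 0.15 rad and y of scraper in the frame of station between 0.05 and 0.13 m), for 0.2 s.
3. still pressed with 6 to 20 N in the middle of the board (station y -30 to 30 mm) (contact force between scraper and station between 6 and 20 N and z of scraper in the frame of station between 0.025 and 0.054 m and angle between scraper's own z axis and vertical below 0.15 rad and y of scraper in the frame of station between -0.03 and 0.03 m), for 0.2 s.
4. still pressed with 6 to 20 N near the gate (station y -115 to -60 mm) (contact force between scraper and station between 6 and 20 N and z of scraper in the frame of station between 0.025 and 0.054 m and angle between scraper's own z axis and vertical below 0.15 rad and y of scraper in the frame of station between -0.115 and -0.06 m), for 0.2 s.
At the end, for the whole second after the job is handed in: All five tiles lie at rest inside the catch tray (station y -235 to -128 mm, x within 100 mm, below 40 mm); the lever is above 1.05 rad; the scraper stands upright (within 0.1 rad) at rest on its mat, its centre within 40 mm of the mat's (y of tile1 in the frame of station between -0.235 and -0.128 m and x of tile1 in the frame of station between -0.1 and 0.1 m and z of each of tile1, tile2, tile3, tile4, tile5 in the frame of station below 0.04 m and linear speed of each of tile1, tile2, tile3, tile4, tile5, scraper below 0.03 m/s and y of tile2 in the frame of station between -0.235 and -0.128 m and x of tile2 in the frame of station between -0.1 and 0.1 m and y of tile3 in the frame of station between -0.235 and -0.128 m and x of tile3 in the frame of station between -0.1 and 0.1 m and y of tile4 in the frame of station between -0.235 and -0.128 m and x of tile4 in the frame of station between -0.1 and 0.1 m and y of tile5 in the frame of station between -0.235 and -0.128 m and x of tile5 in the frame of station between -0.1 and 0.1 m and value of joint cam_lever above 1.05 rad and horizontal distance between scraper and mat below 0.04 m and height (world z) of scraper between 0 and 0.01 m and angle between scraper's own z axis and vertical below 0.1 rad); the robot touches nothing.
It fails at once if the scraper is pressed on the station with more than 40 N (contact force between scraper and station above 40 N).
It fails at once if the gripper touches a tile (contact force between any of tile1, tile2, tile3, tile4, tile5 and the arm above 0.5 N or contact force between any of tile1, tile2, tile3, tile4, tile5 and the fingers above 0.5 N).
It fails at once if a cup or the bottle is moved more than 30 mm or tipped (distance of any of cup1, cup2, bottle from where it was at the start of the episode above 0.03 m or angle between any of cup1, cup2, bottle's own z axis and vertical above 0.3 rad).
It also fails if it takes over 72 s, if anything falls off the work surface, if the arm or the gripper's body presses on something with over 40 N, if the wrist force passes 120 N, or if a joint passes its speed limit or range.

## Robot

A 6-joint arm with a two-finger parallel gripper is mounted at the origin on the work surface. World frame = base frame: x ahead of the robot, y to its left, z up, the work surface at z = 0. Lengths are in mm, angles in rad, forces in N, time in s.
With the tool pointing down it reaches from about 275 to 1000 mm from the base axis. Payload 8.4 kg.
Tool frame: the origin (TCP) lies midway between the tips of the shut fingers; the grasp point (between the pads) lies 19 mm behind it; z points along the fingers, y is the line along which they close (so a half turn about z gives the same grasp; the last joint's range is limited). The gripper opens to 85 mm and grips with 20 to 120 N. Pads are 22 mm wide; open, the fingers measure 114 mm over their backs; the gripper's body (76 mm by 85 mm) begins 54 mm behind the grasp point. The pads swing forward as they close: fully open they stand 13 mm farther back than shut.
Start: joints at [-1.24, 0.353, 1.633, -0, 1.155, -0.002], TCP at [204.18, -590.71, 210.481] pointing down, gripper open.
Joint ranges: [-2.63, 2.63], [-0.92, 2.1], [0.06, 2.66], [-1.3, 4.44], [0, 2.69], [-3.02, 3.02]. Speed limits (rad/s): [2.22, 2.22, 2.79, 3.14, 3.14, 3.14].

## Interface

Orientations are given as [roll, pitch, yaw] about the fixed x, y, z axes, in that order (R = Rz(yaw) Ry(pitch) Rx(roll)).
In Python, from rig import r, cams gives the robot as it stands. The module is installed in compiled form; this text tells all that it offers.
- The arm moves only by the tool send_rows, never from a script. Its argument "targets" is one flat list of numbers, 7 for each row, row after row: the shift along the tool's x, y, z in m, then the turn, a rotation vector about the tool's x, y, z in rad, then the opening, from -1 (shut) to 1 (fully open). In form: [tx, ty, tz, wx, wy, wz, fingers, tx, ty, tz, wx, wy, wz, fingers, ...]. A call has 1 to 12 rows; each row is the pose to reach, as a shift and turn from the pose commanded when the call began, along the tool's axes at that moment; what a row does not reach only later rows make up. A row lasts 1/12 s, in which the tool goes at most 41.7 mm and 7.16 degrees, less where a joint would pass 70% of its speed; a pose out of reach is approached as far as the arm can. A call with a gripper value outside its range is refused whole. The fingers move at their own pace and stop on an object; "grip_force" is the grip in N (left out, the last holds). Time passes only in rows, so rows that repeat a pose let the fingers close. It gives the time, the measured TCP pose, the force, the opening and the grip force at its end, in the units of the state.
- r.sense(): the state, without advancing time (a new reading comes with each control period).
- cams.grab_frame(name): name is "scene" or "top" or "wrist"; returns a dict with "color" (400x640x3 uint8, blue, green, red), "fx", "fy", "cx", "cy" (pixels), "xyz" and "attitude" of the camera in the world. Camera axes: x right, y down, z forward; pixel columns grow to the right and rows downward; lengths in mm; the calibration is good to about 2 mm. A picture is of the moment at which its call begins. There is no depth.
- r.sign_off(): hands the job in; it is judged then, once.
The state is a dict: "clock": time; "qpos": joint angles; "qvel": joint speeds; "joint_efforts": joint torques, N m; "eef_pos": TCP position; "tcp_rot": TCP orientation; "contact_force": force on the tool from outside, world axes, zero at the start; "wrist_torque": the same for the moment, N m; "opening": opening from 0.0 (shut) to 1.0 (fully open); "grasp_force": force on a finger pad.
Only numpy, scipy, OpenCV 4.12 (cv2) and the standard library are available. Lean on these libraries where they do the work, as an engineer would, in place of code of your own. Each camera call takes 0.05 s, during which the arm holds its last target. There are 200 camera calls.

## Working session

There is one attempt and no reset: what is moved stays moved. The work goes in short steps, Python scripts to look and compute and a tool call to move; the robot and the scene stay as the last step left them, time stands still between calls to the robot, and variables do not carry over. Pictures are saved under pics/ and viewed, at most 10 in all, crops included, and the job is handed in when it is done.

Besides the shell and the picture viewer there is one more tool, called by a JSON object that holds its "name" and its "arguments". send_rows: Moves the arm, as the interface text tells. Its arguments: {"type":"object","properties":{"targets":{"type":"array"},"grip_force":{"type":"number"}},"required":["targets"]}

```bash
mkdir -p pics; python3 - <<'E'
from rig import r,cams
import cv2,json
for n in("scene","top"):
    f=cams.grab_frame(n); cv2.imwrite(f"pics/{n}0.png",f["color"])
    print(n,{k:(v.tolist() if hasattr(v,'tolist') else v) for k,v in f.items() if k!="color"})
print(r.sense())
E
```

```text
scene {'fx': 509.14544289388095, 'fy': 509.14544289388095, 'cx': 318.0244996940384, 'cy': 192.6400318771002, 'xyz': [1132.246421554061, 703.5714621607705, 1336.6148906639546], 'attitude': [-2.4750337027388483, -0.007368802500693716, 2.4953309356724187]}
top {'fx': 497.25818252393606, 'fy': 497.25818252393606, 'cx': 318.3365489086238, 'cy': 201.03888244310724, 'xyz': [471.1177636587511, -67.13998916032088, 1394.7816486592087], 'attitude': [-3.1042877587516062, 0.0075273288067976285, -1.593090580938544]}
{'clock': 0.1, 'qpos': array([-1.24041754e+00,  3.53582765e-01,  1.63405188e+00,  1.74715720e-05,
        1.15517470e+00, -2.43790536e-03]), 'qvel': array([ 0.00058853, -0.0029755 , -0.00233417, -0.00053953,  0.00130454,
        0.00040407]), 'joint_efforts': array([-2.52651298e-04, -6.06356335e+01, -3.42817748e+01, -8.55140888e-05,
        3.77841963e-03,  2.43363968e-05]), 'eef_pos': array([ 204.03201833, -590.2936662 ,  209.83771114]), 'tcp_rot': array([-3.14037601e+00, -1.89416657e-05,  3.32809612e-01]), 'contact_force': array([ 0.45343211,  0.50604359, -0.09696195]), 'wrist_torque': array([-0.01392902,  0.008886  , -0.0075708 ]), 'grasp_force': 0.0, 'opening': 0.9971092218896875}
```

View pics/top0.png

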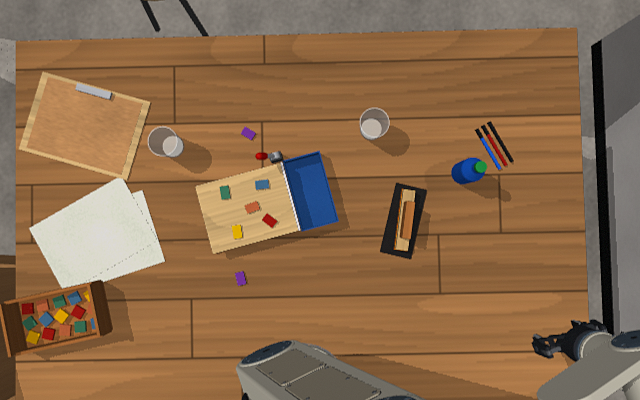

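View pics/scene0.png

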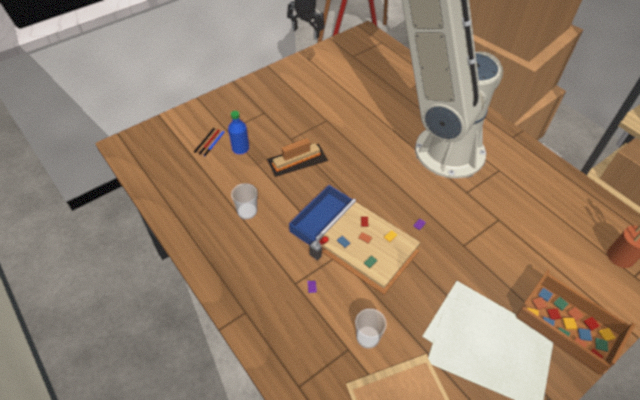

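The top view shows the station at about (250,205) with the tray to its right, the lever's red grip at about (262,156), the mat and scraper at about (404,221), cups at (166,143) and (374,124), and the bottle at (468,171).

```bash
cat > h.py <<'E'
import numpy as np,cv2
from scipy.spatial.transform import Rotation as R
def ray(f,u,v):
    d=R.from_euler('xyz',f["attitude"]).as_matrix()@np.array([(u-f["cx"])/f["fx"],(v-f["cy"])/f["fy"],1])
    return np.array(f["xyz"]),d
def at(f,u,v,z):
    o,d=ray(f,u,v); return o+d*(z-o[2])/d[2]
def proj(f,p):
    q=R.from_euler('xyz',f["attitude"]).as_matrix().T@(np.array(p)-f["xyz"])
    return f["fx"]*q[0]/q[2]+f["cx"],f["fy"]*q[1]/q[2]+f["cy"]
E
python3 - <<'E'
from rig import r,cams
from h import *
import pickle
f=cams.grab_frame("top"); pickle.dump(f,open("top.pkl","wb"))
im=f["color"]; hsv=cv2.cvtColor(im,cv2.COLOR_BGR2HSV)
def box(mask,x0,y0,x1,y1,z,nm):
    m=np.zeros_like(mask); m[y0:y1,x0:x1]=mask[y0:y1,x0:x1]
    m=cv2.morphologyEx(m,cv2.MORPH_OPEN,np.ones((2,2),np.uint8))
    cs=cv2.findContours(m,0,2)[0]; c=max(cs,key=cv2.contourArea)
    (u,v),s,a=cv2.minAreaRect(c); pts=cv2.boxPoints(((u,v),s,a))
    print(nm,(round(u,1),round(v,1)),np.round(at(f,u,v,z),1)[:2],np.round([at(f,*p,z)[:2] for p in pts]).tolist())
black=(hsv[...,2]<60).astype(np.uint8)*255
box(black,375,175,432,265,4,"mat")
tan=((hsv[...,0]>10)&(hsv[...,0]<28)&(hsv[...,2]>95)).astype(np.uint8)*255
box(tan,388,186,424,252,28,"scraper")
light=((hsv[...,2]>165)).astype(np.uint8)*255
light=cv2.morphologyEx(light,cv2.MORPH_CLOSE,np.ones((13,13)))
box(light,185,150,310,262,50,"board")
blue=((hsv[...,0]>100)&(hsv[...,0]<128)&(hsv[...,1]>150)).astype(np.uint8)*255
box(blue,280,145,345,235,45,"tray")
red=(((hsv[...,0]<5)|(hsv[...,0]>174))&(hsv[...,1]>150)).astype(np.uint8)*255
box(red,250,145,272,165,110,"lever")
a=cv2.resize(im[140:265,185:435],None,fx=3.2,fy=3.2,interpolation=cv2.INTER_CUBIC)
cv2.imwrite("pics/crop.png",a)
E
```

```text
mat (404.1, 221.5) [ 460.6 -296. ] [[376.0, -228.0], [568.0, -278.0], [545.0, -364.0], [354.0, -314.0]]
scraper (405.9, 220.7) [ 463. -297.] [[383.0, -264.0], [549.0, -290.0], [543.0, -330.0], [377.0, -304.0]]
board (244.6, 201.6) [524.6 141.8] [[613.0, 303.0], [677.0, 41.0], [437.0, -18.0], [373.0, 242.0]]
tray (311.3, 191.8) [547.4 -39.7] [[631.0, 34.0], [656.0, -66.0], [464.0, -113.0], [440.0, -14.0]]
lever (262.5, 157.0) [636.9  83.8] [[645.0, 98.0], [644.0, 69.0], [629.0, 70.0], [629.0, 98.0]]
```

View pics/crop.png

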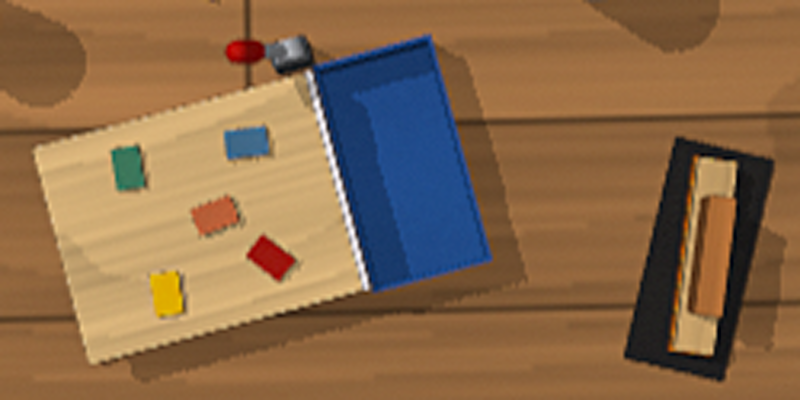

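The crop shows the board corners at crop (34,149), (92,363), the gate ends at (313,72), (367,290), the tray's far corners at (430,36), (491,260), the fin at about (713,257), and the lever tip at (235,51). The tiles are well inside the board.

```bash
cat >> h.py <<'E'
def fit(f,P,UV,p0,z0=0):
    from scipy.optimize import least_squares
    def res(p):
        c,s=np.cos(p[2]),np.sin(p[2])
        return np.ravel([np.array(proj(f,[p[0]+c*a-s*b,p[1]+s*a+c*b,z+z0]))-uv for (a,b,z),uv in zip(P,UV)])
    o=least_squares(res,p0); return o.x,np.abs(o.fun).max()
E
python3 - <<'E'
from h import *
import pickle
f=pickle.load(open("top.pkl","rb"))
c=lambda L:[(185+(x-.5)/3.2,140+(y-.5)/3.2) for x,y in L]
S,e=fit(f,[(95,120,50),(-95,120,50),(95,-123.5,64),(-95,-123.5,64),(98,-230,45),(-98,-230,45)],c([(34,149),(92,363),(314,72),(366,290),(430,36),(491,260)]),[530,120,.25]);print("station",S,e)
K,e=fit(f,[(50,12,76),(50,-12,76),(-50,12,76),(-50,-12,76),(85,18,28),(-85,18,28)],c([(706,197),(737,198),(691,315),(725,319),(694,155),(671,349)]),[460,-297,-.1],4);print("scraper",K,e)
M,e=fit(f,[(100,45,4),(100,-45,4),(-100,45,4),(-100,-45,4)],c([(677,137),(775,160),(625,358),(721,381)]),[460,-297,-.2]);print("mat",M,e)
def st(p):
    d=np.array(p[:2])-S[:2];q=S[2];return np.round([np.cos(q)*d[0]+np.sin(q)*d[1],-np.sin(q)*d[0]+np.cos(q)*d[1]])
for n,xy in zip("blue green terra yellow red".split(),[(246,143),(128,168),(216,215),(167,293),(271,257)]):print(n,st(at(f,*c([xy])[0],57)))
print("tip",st(at(f,*c([(236,51)])[0],120)))
for n,uv in(("cup2",(172,147)),("cup1",(371,130)),("bottle",(462,172))):print(n,at(f,*uv,0))
def w(x,y):q=S[2];return np.round(S[:2]+[np.cos(q)*x-np.sin(q)*y,np.sin(q)*x+np.cos(q)*y])
print("W start lever",w(116,-20),w(116,-125),"board",w(0,100),w(0,-115))
E
```

```text
station [5.06473964e+02 1.35044803e+02 2.40731955e-01] 1.227104454871892
scraper [ 4.65196716e+02 -2.93881080e+02 -1.45080346e-01] 1.1299367619586178
mat [ 4.63007670e+02 -2.94121041e+02 -2.62274045e-01] 0.7621638381427829
blue [ 51. -55.]
green [57. 46.]
terra [ -1. -15.]
yellow [-54.  41.]
red [-47. -51.]
tip [119. -73.]
cup2 [685.43945813 352.05352103   0.        ]
cup1 [ 720.44689915 -210.73725542    0.        ]
bottle [ 595.84172321 -462.792272      0.        ]
W start lever [624. 143.] [649.  41.] board [483. 232.] [534.  23.]
```

{"name": "send_rows", "arguments": {"targets": [0.33,-0.287,-0.05,0,0,0.092,-1,0.33,-0.287,-0.05,0,0,0.092,-1,0.33,-0.287,-0.05,0,0,0.092,-1,0.33,-0.287,-0.05,0,0,0.092,-1,0.33,-0.287,-0.05,0,0,0.092,-1,0.33,-0.287,-0.05,0,0,0.092,-1,0.33,-0.287,-0.05,0,0,0.092,-1,0.33,-0.287,-0.05,0,0,0.092,-1,0.33,-0.287,-0.05,0,0,0.092,-1,0.33,-0.287,-0.05,0,0,0.092,-1,0.33,-0.287,-0.05,0,0,0.092,-1,0.33,-0.287,-0.05,0,0,0.092,-1]}}

```text
clock: 1.15
eef_pos: [424.3, -208.2, 261.1]
tcp_rot: [-3.141, -0.002, 0.244]
contact_force: [-0.0, -0.9, -0.0]
opening: 0.003
grasp_force: 0.0
```

```bash
cat >> h.py <<'E'
SX,SY,SQ=506.5,135.0,.241
def W(x,y): return SX+np.cos(SQ)*x-np.sin(SQ)*y, SY+np.sin(SQ)*x+np.cos(SQ)*y
def go(s,*T):  # T: (x,y,z,yaw) world
    A=R.from_euler('xyz',s["tcp_rot"])
    for x,y,z,q in T:
        t=A.inv().apply(np.array([x,y,z])-s["eef_pos"])/1000
        w=(A.inv()*R.from_euler('xyz',[np.pi,0,q])).as_rotvec()
        print("row",np.round(t,4).tolist(),np.round(w,4).tolist())
def show(s):
    d=s["eef_pos"][:2]-[SX,SY];c,n=np.cos(SQ),np.sin(SQ)
    print("t %.2f"%s["clock"],"pos",np.round(s["eef_pos"],1),"st",np.round([c*d[0]+n*d[1],c*d[1]-n*d[0]],1),"rot",np.round(s["tcp_rot"],3),"F",np.round(s["contact_force"],1),"op %.2f g %.0f"%(s["opening"],s["grasp_force"]))
E
python3 -c "
from rig import r
from h import *
s=r.sense();show(s);go(s,(*W(116,-15),260,.241))"
```

```text
t 1.15 pos [ 424.3 -208.2  261.1] st [-161.8 -313.7] rot [-3.141e+00 -2.000e-03  2.440e-01] F [-0.  -0.9 -0. ] op 0.00 g 0
row [0.2787, -0.2978, 0.0017] [-0.0004, -0.0018, 0.0033]
```

{"name": "send_rows", "arguments": {"targets": [0.279,-0.298,0,0,0,0.003,-1,0.279,-0.298,0,0,0,0.003,-1,0.279,-0.298,0,0,0,0.003,-1,0.279,-0.298,0,0,0,0.003,-1,0.279,-0.298,0,0,0,0.003,-1,0.279,-0.298,0,0,0,0.003,-1,0.279,-0.298,0,0,0,0.003,-1,0.279,-0.298,0,0,0,0.003,-1,0.279,-0.298,0,0,0,0.003,-1,0.279,-0.298,0,0,0,0.003,-1,0.279,-0.298,0,0,0,0.003,-1]}}

```text
clock: 2.07
eef_pos: [624.5, 148.9, 259.6]
tcp_rot: [-3.14, -0.001, 0.241]
contact_force: [-1.3, -0.9, -0.4]
opening: 0.002
grasp_force: 0.0
```

{"name": "send_rows", "arguments": {"targets": [0,0,0.04,0,0,0,-1,0,0,0.08,0,0,0,-1,0,0,0.12,0,0,0,-1,0,0,0.152,0,0,0,-1,0,0,0.152,0,0,0,-1,0,0,0.152,0,0,0,-1]}}

```text
clock: 2.57
eef_pos: [620.9, 143.3, 107.2]
tcp_rot: [3.142, 0.004, 0.237]
contact_force: [0.4, 0.2, 1.6]
opening: 0.001
grasp_force: 0.0
```

```bash
python3 -c "
from rig import r,cams
from h import *
s=r.sense();show(s)
f=cams.grab_frame('wrist');g=cams.grab_frame('scene')['color']
cv2.imwrite('pics/w1.png',np.hstack([cv2.resize(f['color'],(480,300)),cv2.resize(g[150:300,260:420],(320,300))]))"
```

```text
t 2.57 pos [620.9 143.3 107.2] st [113.1 -19.3] rot [3.142 0.004 0.237] F [0.4 0.2 1.6] op 0.00 g 0
```

View pics/w1.png

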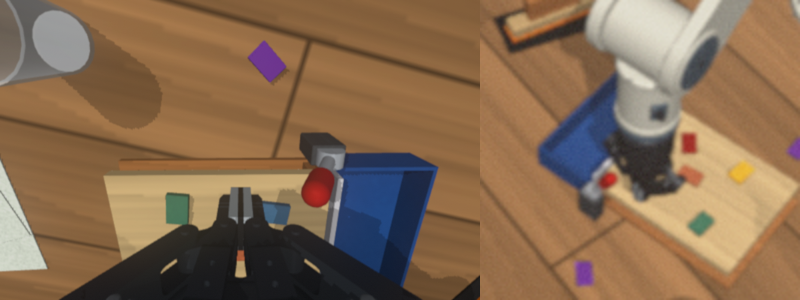

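The wrist view shows the shut fingertips at (240,190) level with the red lever tip at (318,188), so pushing sideways will meet it.

{"name": "send_rows", "arguments": {"targets": [0.002,0.012,0,0,0,0,-1,0.002,0.024,0,0,0,0,-1,0.002,0.036,0,0,0,0,-1,0.002,0.048,0,0,0,0,-1,0.002,0.06,0,0,0,0,-1,0.002,0.07,0,0,0,0,-1,0.002,0.08,0,0,0,0,-1,0.002,0.088,0,0,0,0,-1,0.002,0.092,0,0,0,0,-1,0.002,0.092,0,0,0,0,-1]}}

```text
clock: 3.5
eef_pos: [650.0, 51.2, 118.1]
tcp_rot: [3.136, -0.009, 0.237]
contact_force: [-16.4, -12.9, 62.0]
opening: 0.003
grasp_force: 28.0
```

{"name": "send_rows", "arguments": {"targets": [0,0.004,0,0,0,0,-1,0,0.008,0,0,0,0,-1,0,0.011,0,0,0,0,-1,0,0.011,0,0,0,0,-1]}}

```text
clock: 3.83
eef_pos: [652.6, 40.0, 115.9]
tcp_rot: [3.135, -0.008, 0.237]
contact_force: [-8.3, -15.7, 42.9]
opening: 0.001
grasp_force: 20.2
```

```bash
python3 -c "
from rig import r,cams
from h import *
s=r.sense();show(s)
g=cams.grab_frame('scene');t=cams.grab_frame('top')
for y in(-149,-159):
  pass
cv2.imwrite('pics/w2.png',np.hstack([cv2.resize(t['color'][140:220,240:320],(400,400)),cv2.resize(g['color'][190:290,270:370],(400,400))]))"
```

```text
t 3.83 pos [652.6  40.  115.9] st [ 119.2 -127.2] rot [ 3.135 -0.008  0.237] F [ -8.3 -15.7  42.9] op 0.00 g 20
```

View pics/w2.png

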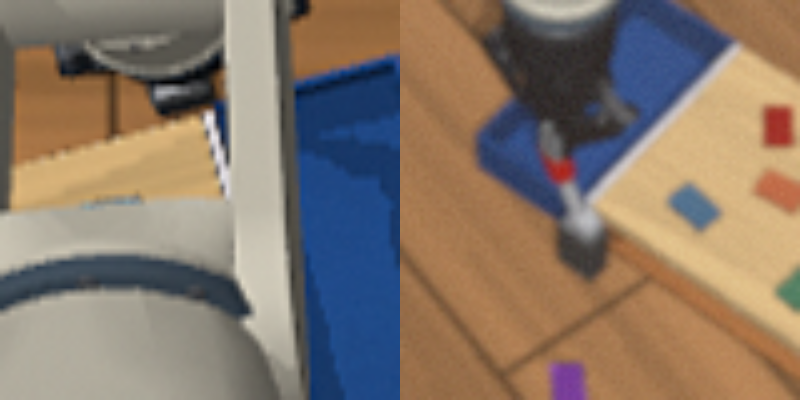

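The scene crop shows the lever roughly upright, with the finger at (550,150) jammed against its red grip. I'll raise the tool and check the lever angle by projection.

{"name": "send_rows", "arguments": {"targets": [-0.002,0,-0.008,0,0,0,-1,-0.002,0,-0.016,0,0,0,-1,-0.002,0,-0.016,0,0,0,-1]}}

```text
clock: 4.18
eef_pos: [647.7, 43.2, 126.8]
tcp_rot: [3.141, -0.003, 0.237]
contact_force: [0.3, 0.1, 0.4]
opening: 0.001
grasp_force: 0.0
```

```bash
python3 -c "
from rig import r,cams
from h import *
s=r.sense();show(s)
g=cams.grab_frame('scene');im=g['color'];hsv=cv2.cvtColor(im,cv2.COLOR_BGR2HSV)
m=((hsv[...,0]<6)|(hsv[...,0]>172))&(hsv[...,1]>170)&(hsv[...,2]>110)
v,u=np.nonzero(m[200:275,290:340]);print('red',u.mean()+290,v.mean()+200,len(u))
for a in(-.65,-.2,0,.2,.4,.65):
  print(a,[np.round(proj(g,[*W(116,-112-L*np.sin(a)),56+L*np.cos(a)]),1) for L in (0,60,78)])"
```

```text
t 4.18 pos [647.7  43.2 126.8] st [ 115.2 -122.9] rot [ 3.141e+00 -3.000e-03  2.370e-01] F [0.3 0.1 0.4] op 0.00 g 0
red 308.9230769230769 230.51282051282053 39
-0.65 [array([313.8, 244.6]), array([323.7, 242.5]), array([326.7, 241.8])]
-0.2 [array([313.8, 244.6]), array([317.1, 235.8]), array([318.1, 233. ])]
0 [array([313.8, 244.6]), array([313.9, 233.4]), array([313.9, 229.8])]
0.2 [array([313.8, 244.6]), array([310.7, 231.4]), array([309.7, 227.3])]
0.4 [array([313.8, 244.6]), array([307.6, 230. ]), array([305.7, 225.5])]
0.65 [array([313.8, 244.6]), array([304.2, 229.1]), array([301.3, 224.3])]
```

{"name": "send_rows", "arguments": {"targets": [0,0.006,0.003,0,0,0,-1,0,0.012,0.003,0,0,0,-1,0,0.018,0.003,0,0,0,-1,0,0.018,0.003,0,0,0,-1]}}

```text
clock: 4.57
eef_pos: [650.7, 25.4, 120.7]
tcp_rot: [3.141, 0.001, 0.237]
contact_force: [-0.9, -0.7, -0.0]
opening: -0.004
grasp_force: 0.0
```

```bash
python3 -c "
from rig import r,cams
from h import *
s=r.sense();show(s)
g=cams.grab_frame('scene');im=g['color'];hsv=cv2.cvtColor(im,cv2.COLOR_BGR2HSV)
m=((hsv[...,0]<6)|(hsv[...,0]>172))&(hsv[...,1]>170)&(hsv[...,2]>110)
v,u=np.nonzero(m[200:275,290:340]);print('red',u.mean()+290,v.mean()+200,len(u))
cv2.imwrite('pics/w3.png',cv2.resize(im[200:275,270:370],(640,480)))"
```

```text
t 4.57 pos [650.7  25.4 120.7] st [ 113.9 -140.8] rot [3.141e+00 1.000e-03 2.370e-01] F [-0.9 -0.7 -0. ] op -0.00 g 0
red 309.0869565217391 229.93478260869566 46
```

{"name": "send_rows", "arguments": {"targets": [0,0,-0.04,0,0,0,-1,0,0,-0.08,0,0,0,-1,-0.255,0.267,-0.08,0,0,0.382,1,-0.255,0.267,-0.08,0,0,0.382,1,-0.255,0.267,-0.08,0,0,0.382,1,-0.255,0.267,-0.08,0,0,0.382,1,-0.255,0.267,-0.08,0,0,0.382,1,-0.255,0.267,-0.08,0,0,0.382,1,-0.255,0.267,-0.08,0,0,0.382,1,-0.255,0.267,-0.08,0,0,0.382,1,-0.255,0.267,-0.08,0,0,0.382,1,-0.255,0.267,-0.08,0,0,0.382,1]}}

```text
clock: 5.62
eef_pos: [462.8, -297.4, 201.5]
tcp_rot: [3.14, 0.001, -0.148]
contact_force: [-0.0, 0.5, 0.2]
opening: 1.003
grasp_force: 0.0
```

```bash
python3 -c "
from rig import r,cams
from h import *
s=r.sense();show(s);go(s,(465.2,-293.9,36,-.145))
g=cams.grab_frame('scene')['color'];w=cams.grab_frame('wrist')['color']
cv2.imwrite('pics/w4.png',np.hstack([cv2.resize(g[205:275,270:350],(400,350),interpolation=2),cv2.resize(w,(400,250))[:,:].repeat(1,0) if 0 else cv2.copyMakeBorder(cv2.resize(w,(400,250)),0,100,0,0,0)]))"
```

```text
t 5.62 pos [ 462.8 -297.4  201.5] st [-145.6 -409.5] rot [ 3.14e+00  1.00e-03 -1.48e-01] F [-0.   0.5  0.2] op 1.00 g 0
row [0.002, -0.0041, 0.1655] [0.0018, 0.0008, -0.0027]
```

View pics/w4.png

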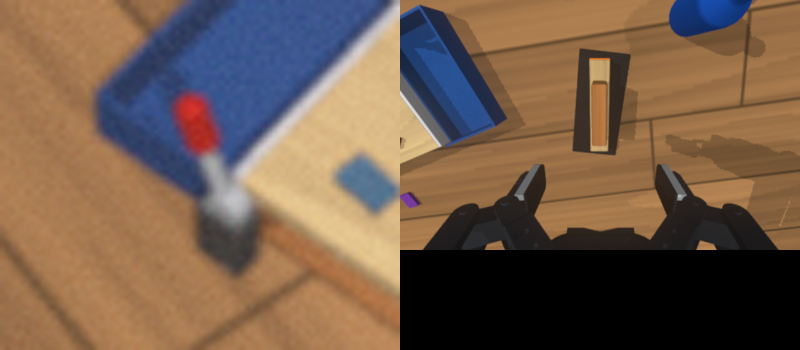

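The left crop shows the lever leaning towards -y past upright, with its tip at about crop (190,112). The right one shows the fin centred ahead of the open fingers. I'll measure the lever angle numerically.

```bash
python3 -c "
from rig import r,cams
from h import *
g=cams.grab_frame('scene');t=cams.grab_frame('top')
for f,(a,b,c,d) in((g,(290,205,340,275)),(t,(240,140,320,185))):
  hsv=cv2.cvtColor(f['color'],cv2.COLOR_BGR2HSV)
  m=((hsv[...,0]<6)|(hsv[...,0]>172))&(hsv[...,1]>150)&(hsv[...,2]>70)
  v,u=np.nonzero(m[b:d,a:c]);print('red',u.mean()+a,v.mean()+b,len(u),'range',u.min()+a,u.max()+a,v.min()+b,v.max()+b)
  # red reference at joint 0 in top0: (262.5,157)
  for q in(-.65,.2,.3,.4,.5,.65):
    print(q,[np.round(proj(f,[*W(116,-112-L*np.sin(q)),56+L*np.cos(q)]),1).tolist() for L in (50,66,88)])
g0=cv2.imread('pics/scene0.png');hsv=cv2.cvtColor(g0,cv2.COLOR_BGR2HSV)
m=((hsv[...,0]<6)|(hsv[...,0]>172))&(hsv[...,1]>150)&(hsv[...,2]>70)
v,u=np.nonzero(m[205:275,290:340]);print('red0',u.mean()+290,v.mean()+205,len(u))"
```

```text
red 308.71666666666664 229.15 60 range 305 312 224 234
-0.65 [[322.0, 242.8], [324.7, 242.2], [328.5, 241.4]]
0.2 [[311.2, 233.6], [310.3, 230.0], [309.1, 225.0]]
0.3 [[309.9, 233.0], [308.6, 229.2], [306.8, 223.8]]
0.4 [[308.7, 232.5], [307.0, 228.5], [304.6, 222.9]]
0.5 [[307.5, 232.1], [305.4, 228.0], [302.5, 222.2]]
0.65 [[305.9, 231.7], [303.3, 227.5], [299.7, 221.7]]
red 281.11475409836066 150.04918032786884 61 range 277 285 146 154
-0.65 [[263.3, 157.0], [259.2, 157.4], [253.3, 157.9]]
0.2 [[277.8, 152.6], [278.5, 151.4], [279.4, 149.8]]
0.3 [[279.7, 152.2], [280.9, 150.9], [282.7, 149.1]]
0.4 [[281.4, 151.8], [283.3, 150.4], [285.9, 148.4]]
0.5 [[283.2, 151.4], [285.6, 149.9], [289.0, 147.8]]
0.65 [[285.6, 151.0], [288.8, 149.4], [293.4, 147.1]]
red0 323.4878048780488 239.9268292682927 41
```

View pics/w3.png

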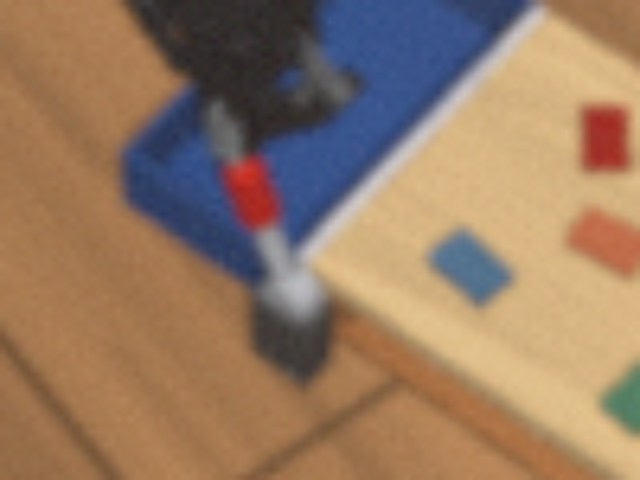

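The view shows the whole red grip at (250,190) in front of the finger, so the finger lies behind the lever. I'll triangulate the grip in both positions.

```bash
python3 -c "
from h import *
from rig import cams
import pickle
g=cams.grab_frame('scene');t=cams.grab_frame('top')
def tri(a,b):
  (o,d),(p,e)=ray(g,*a),ray(t,*b)
  k=np.linalg.lstsq(np.c_[d,-e],p-o,rcond=None)[0]; A=o+d*k[0];B=p+e*k[1];m=(A+B)/2
  q=m[:2]-[SX,SY];c,n=np.cos(SQ),np.sin(SQ);print('st',c*q[0]+n*q[1],c*q[1]-n*q[0],m[2],'gap',np.linalg.norm(A-B))
tri((323.5,239.9),(262.5,157));tri((308.7,229.15),(281.1,150.05))
print(proj(g,[650.7,25.4,120.7]))
im=g['color'];cv2.imwrite('pics/now.png',im)
# scene-only station refit
print([np.round(proj(g,[*W(x,y),z]),1).tolist() for x,y,z in((95,120,50),(-95,120,50),(95,-120,50),(98,-230,45),(-98,-230,45))])
cv2.imwrite('pics/w5.png',cv2.resize(im[180:300,280:440],(800,600),interpolation=2))"
```

```text
st 113.67363064506289 -79.85549610175015 110.49236539170795 gap 2.4390604079176295
st 117.09908439855464 -131.712865943805 120.36300245606776 gap 2.109535427007025
(np.float64(306.6187421128224), np.float64(226.6662493133149))
[[382.2, 285.3], [418.4, 241.3], [316.2, 239.6], [288.0, 222.1], [327.6, 184.1]]
```

View pics/w5.png

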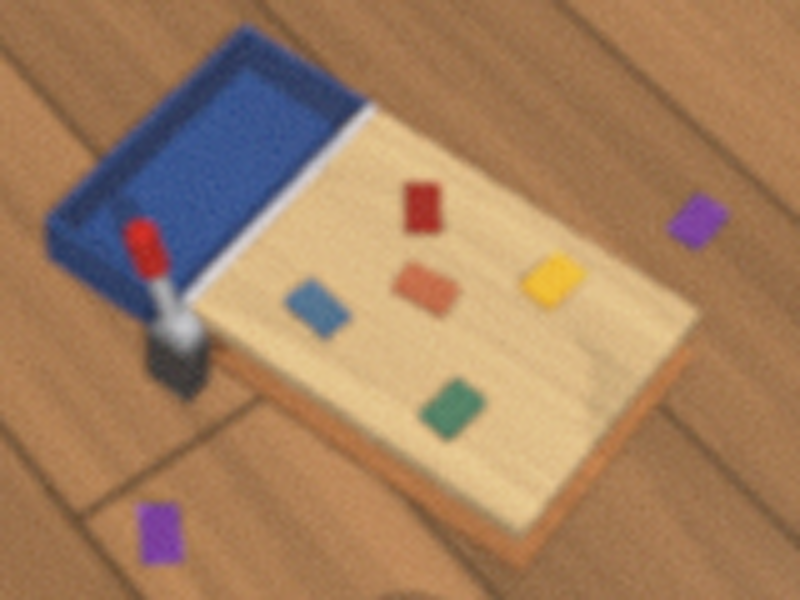

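The board corners agree within 2 px, and the grip triangulates to about 0.2–0.3 rad past upright, so the lever isn't fully over. The knuckles overhang along the closing line, so I'll push again with the tool turned 90°.

{"name": "send_rows", "arguments": {"targets": [0.117,-0.404,0,0,0,1.182,-1,0.117,-0.404,0,0,0,1.182,-1,0.117,-0.404,0,0,0,1.182,-1,0.117,-0.404,0,0,0,1.182,-1,0.117,-0.404,0,0,0,1.182,-1,0.117,-0.404,0,0,0,1.182,-1,0.117,-0.404,0,0,0,1.182,-1,0.117,-0.404,0,0,0,1.182,-1,0.117,-0.404,0,0,0,1.182,-1,0.117,-0.404,0,0,0,1.182,-1,0.117,-0.404,0,0,0,1.182,-1,0.117,-0.404,0,0,0,1.182,-1]}}

```text
clock: 6.92
eef_pos: [641.8, 93.2, 201.2]
tcp_rot: [-3.139, 0.008, -1.311]
contact_force: [-1.3, -0.6, 0.6]
opening: -0.0
grasp_force: 0.0
```

```bash
python3 -c "
from rig import r
from h import *
s=r.sense();show(s);go(s,(*W(116,-80),114,.241-np.pi/2))"
```

```text
t 6.92 pos [641.8  93.2 201.2] st [121.4 -72.9] rot [-3.139  0.008 -1.311] F [-1.3 -0.6  0.6] op -0.00 g 0
row [0.0077, 0.0058, 0.0872] [-0.0027, 0.0079, 0.0183]
```

{"name": "send_rows", "arguments": {"targets": [0,0,0.04,0,0,0,-1,0,0,0.075,0,0,0,-1,0,0,0.087,0,0,0,-1,0,0,0.087,0,0,0,-1,0,0,0.087,0,0,0,-1]}}

```text
clock: 7.33
eef_pos: [639.9, 87.5, 114.7]
tcp_rot: [3.142, 0.006, -1.319]
contact_force: [1.4, 0.4, 0.1]
opening: -0.0
grasp_force: 0.0
```

{"name": "send_rows", "arguments": {"targets": [0.008,0,0,0,0,0,-1,0.016,0,0,0,0,0,-1,0.024,0,0,0,0,0,-1,0.032,0,0,0,0,0,-1,0.036,0,0,0,0,0,-1,0.036,0,0,0,0,0,-1]}}

```text
clock: 7.83
eef_pos: [649.4, 50.9, 114.7]
tcp_rot: [-3.14, 0.006, -1.321]
contact_force: [0.2, -0.7, 1.3]
opening: 0.001
grasp_force: 0.0
```

```bash
cat > lev.py <<'E'
from rig import r,cams
from h import *
s=r.sense();show(s)
f=cams.grab_frame('scene');hsv=cv2.cvtColor(f['color'],cv2.COLOR_BGR2HSV)
m=((hsv[...,0]<6)|(hsv[...,0]>172))&(hsv[...,1]>150)&(hsv[...,2]>70)
v,u=np.nonzero(m[205:275,290:340]);print('red',u.mean()+290,v.mean()+205,len(u))
E
python3 lev.py
```

```text
t 7.83 pos [649.4  50.9 114.7] st [ 118.7 -115.8] rot [-3.14   0.006 -1.321] F [ 0.2 -0.7  1.3] op 0.00 g 0
red 309.0869565217391 231.95652173913044 23
```

{"name": "send_rows", "arguments": {"targets": [0.005,0,0,0,0,0,-1,0.01,0,0,0,0,0,-1,0.014,0,0,0,0,0,-1,0.014,0,0,0,0,0,-1]}}

```text
clock: 8.22
eef_pos: [652.7, 38.1, 114.2]
tcp_rot: [-3.141, 0.006, -1.32]
contact_force: [-0.8, -0.2, 0.7]
opening: 0.001
grasp_force: 0.4
```

```bash
python3 lev.py
```

```text
t 8.22 pos [652.7  38.1 114.2] st [ 118.8 -128.9] rot [-3.141  0.006 -1.32 ] F [-0.8 -0.2  0.7] op 0.00 g 0
red 307.82142857142856 231.21428571428572 28
```

{"name": "send_rows", "arguments": {"targets": [0.004,0,0,0,0,0,-1,0.008,0,0,0,0,0,-1,0.008,0,0,0,0,0,-1]}}

```text
clock: 8.52
eef_pos: [654.6, 30.4, 114.2]
tcp_rot: [-3.141, 0.006, -1.32]
contact_force: [-0.1, -0.2, 0.4]
opening: 0.002
grasp_force: 0.4
```

```bash
python3 lev.py
```

```text
t 8.52 pos [654.6  30.4 114.2] st [ 118.9 -136.9] rot [-3.141  0.006 -1.32 ] F [-0.1 -0.2  0.4] op 0.00 g 0
red 307.4473684210526 230.76315789473685 38
```

{"name": "send_rows", "arguments": {"targets": [0.004,0,0,0,0,0,-1,0.008,0,0,0,0,0,-1,0.011,0,0,0,0,0,-1,0.011,0,0,0,0,0,-1]}}

```text
clock: 8.9
eef_pos: [657.3, 19.7, 114.0]
tcp_rot: [-3.141, 0.006, -1.32]
contact_force: [-0.6, -1.3, 1.1]
opening: 0.002
grasp_force: 0.5
```

```bash
python3 lev.py
```

```text
t 8.90 pos [657.3  19.7 114. ] st [ 119. -148.] rot [-3.141  0.006 -1.32 ] F [-0.6 -1.3  1.1] op 0.00 g 1
red 307.5416666666667 229.97916666666666 48
```

{"name": "send_rows", "arguments": {"targets": [0.004,0,0,0,0,0,-1,0.008,0,0,0,0,0,-1,0.012,0,0,0,0,0,-1,0.012,0,0,0,0,0,-1]}}

```text
clock: 9.28
eef_pos: [660.2, 7.9, 113.8]
tcp_rot: [-3.141, 0.006, -1.32]
contact_force: [-0.5, 0.6, -0.2]
opening: 0.0
grasp_force: 0.0
```

```bash
python3 lev.py; python3 -c "
from rig import cams
from h import *
w=cams.grab_frame('wrist')['color'];g=cams.grab_frame('scene')['color']
cv2.imwrite('pics/w6.png',np.hstack([cv2.resize(w,(480,300)),cv2.resize(g[200:275,270:350],(320,300),interpolation=2)]))"
```

```text
t 9.28 pos [660.2   7.9 113.8] st [ 119.  -160.1] rot [-3.141  0.006 -1.32 ] F [-0.5  0.6 -0.2] op 0.00 g 0
red 306.859375 228.765625 64
```

View pics/w6.png

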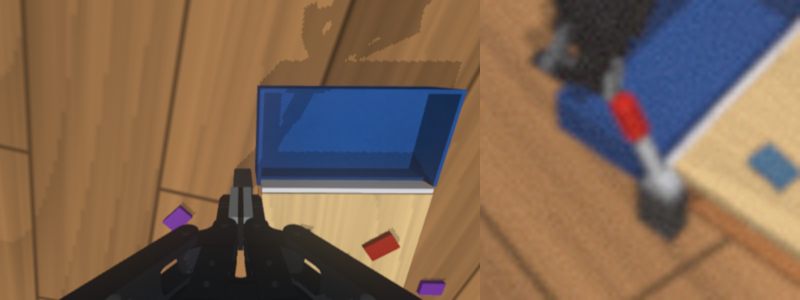

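The wrist view shows the lever in line with and hidden behind the fingers at (242,190). In the scene crop the red grip leans well over and is fully visible at (630,115). To make sure, I'll push once more, lower on the lever.

{"name": "send_rows", "arguments": {"targets": [0,0,-0.04,0,0,0,-1,-0.035,0,-0.04,0,0,0,-1,-0.075,0,-0.04,0,0,0,-1,-0.075,0,-0.005,0,0,0,-1,-0.075,0,0.02,0,0,0,-1,-0.075,0,0.02,0,0,0,-1,-0.065,0,0.02,0,0,0,-1,-0.06,0,0.02,0,0,0,-1,-0.055,0,0.02,0,0,0,-1,-0.05,0,0.02,0,0,0,-1,-0.05,0,0.02,0,0,0,-1]}}

```text
clock: 10.35
eef_pos: [648.8, 55.9, 95.5]
tcp_rot: [-3.139, 0.006, -1.321]
contact_force: [-0.1, -0.6, -0.5]
opening: 0.003
grasp_force: 0.0
```

```bash
python3 lev.py
```

```text
t 10.35 pos [648.8  55.9  95.5] st [ 119.3 -110.8] rot [-3.139  0.006 -1.321] F [-0.1 -0.6 -0.5] op 0.00 g 0
red nan nan 0lev.py:6: RuntimeWarning: Mean of empty slice.
  v,u=np.nonzero(m[205:275,290:340]);print('red',u.mean()+290,v.mean()+205,len(u))
  ret = ret.dtype.type(ret / rcount)
```

{"name": "send_rows", "arguments": {"targets": [0.004,0,0,0,0,0,-1,0.008,0,0,0,0,0,-1,0.01,0,0,0,0,0,-1,0.01,0,0,0,0,0,-1]}}

```text
clock: 10.73
eef_pos: [650.2, 47.4, 94.2]
tcp_rot: [-3.141, 0.006, -1.32]
contact_force: [0.0, -0.4, 0.4]
opening: -0.0
grasp_force: 0.2
```

{"name": "send_rows", "arguments": {"targets": [0.003,0,0,0,0,0,-1,0.006,0,0,0,0,0,-1,0.006,0,0,0,0,0,-1]}}

```text
clock: 10.98
eef_pos: [651.7, 41.6, 94.1]
tcp_rot: [-3.141, 0.006, -1.32]
contact_force: [0.9, 0.9, 0.8]
opening: 0.003
grasp_force: 0.4
```

```bash
python3 lev.py
```

```text
t 10.98 pos [651.7  41.6  94.1] st [ 118.7 -125.4] rot [-3.141  0.006 -1.32 ] F [0.9 0.9 0.8] op 0.00 g 0
red 306.0 232.71428571428572 7
```

{"name": "send_rows", "arguments": {"targets": [0.003,0,0,0,0,0,-1,0.006,0,0,0,0,0,-1,0.006,0,0,0,0,0,-1]}}

```text
clock: 11.28
eef_pos: [653.2, 35.9, 94.1]
tcp_rot: [-3.141, 0.007, -1.32]
contact_force: [-0.9, 3.1, 0.5]
opening: -0.001
grasp_force: 1.1
```

{"name": "send_rows", "arguments": {"targets": [0.003,0,0,0,0,0,-1,0.006,0,0,0,0,0,-1,0.006,0,0,0,0,0,-1]}}

```text
clock: 11.53
eef_pos: [653.5, 34.6, 94.1]
tcp_rot: [-3.141, 0.014, -1.321]
contact_force: [-4.7, 22.8, 2.9]
opening: -0.001
grasp_force: 10.3
```

```bash
python3 lev.py
```

```text
t 11.53 pos [653.5  34.6  94.1] st [ 118.8 -132.6] rot [-3.141  0.014 -1.321] F [-4.7 22.8  2.9] op -0.00 g 10
red 304.7 232.2 10
```

The lever is firmly on its end stop (23 N reaction). Now the scraper.

{"name": "send_rows", "arguments": {"targets": [-0.03,0,-0.02,0,0,0,-1,-0.03,0,-0.06,0,0,0,-1,-0.03,0,-0.1,0,0,0,-1,0.267,0.264,-0.1,0,0,-1.175,1,0.267,0.264,-0.1,0,0,-1.175,1,0.267,0.264,-0.1,0,0,-1.175,1,0.267,0.264,-0.1,0,0,-1.175,1,0.267,0.264,-0.1,0,0,-1.175,1,0.267,0.264,-0.1,0,0,-1.175,1,0.267,0.264,-0.1,0,0,-1.175,1,0.267,0.264,-0.1,0,0,-1.175,1,0.267,0.264,-0.1,0,0,-1.175,1]}}

```text
clock: 12.58
eef_pos: [483.4, -259.9, 192.7]
tcp_rot: [-3.137, 0.002, -0.246]
contact_force: [1.0, -1.5, 0.3]
opening: 1.001
grasp_force: 0.0
```

{"name": "send_rows", "arguments": {"targets": [0,0,0,0,0,0,1,0,0,0,0,0,0,1,0,0,0,0,0,0,1]}}

```text
clock: 12.83
eef_pos: [484.5, -258.2, 192.5]
tcp_rot: [-3.136, 0.002, -0.255]
contact_force: [0.5, 0.4, 1.1]
opening: 1.0
grasp_force: 0.0
```

```bash
python3 lev.py;python3 -c "
from rig import r
from h import *
s=r.sense();go(s,(465.2,-293.9,36,-.145))"
```

```text
t 12.83 pos [ 484.5 -258.2  192.5] st [-115.2 -376.5] rot [-3.136e+00  2.000e-03 -2.550e-01] F [0.5 0.4 1.1] op 1.00 g 0
red 304.3857142857143 228.25714285714287 70
row [-0.0095, 0.041, 0.1563] [-0.006, 0.0019, -0.1086]
```

{"name": "send_rows", "arguments": {"targets": [-0.0095,0.041,0.02,-0.006,0.002,-0.109,1,-0.0095,0.041,0.05,-0.006,0.002,-0.109,1,-0.0095,0.041,0.08,-0.006,0.002,-0.109,1,-0.0095,0.041,0.08,-0.006,0.002,-0.109,1,-0.0095,0.041,0.08,-0.006,0.002,-0.109,1]}}

```text
clock: 13.3
eef_pos: [464.7, -293.2, 111.4]
tcp_rot: [-3.14, 0.003, -0.142]
contact_force: [-0.2, 0.1, -0.3]
opening: 1.0
grasp_force: 0.0
```

```bash
python3 -c "
from rig import r,cams
from h import *
s=r.sense();show(s);go(s,(465.2,-293.9,36,-.145))
w=cams.grab_frame('wrist');cv2.imwrite('pics/w7.png',w['color']);print(w['xyz'],w['attitude'])
print([np.round(proj(w,p)).tolist() for p in [(465.2,-293.9,80),(465.2,-293.9,36)]])"
```

```text
t 13.30 pos [ 464.7 -293.2  111.4] st [-142.8 -405.9] rot [-3.14e+00  3.00e-03 -1.42e-01] F [-0.2  0.1 -0.3] op 1.00 g 0
row [0.0008, 0.0007, 0.0754] [-0.0014, 0.003, 0.0026]
[ 548.77883148 -306.39177318  275.21171754] [ 2.80486699e+00  8.76554036e-04 -1.71283191e+00]
[[320.0, 223.0], [320.0, 202.0]]
```

View pics/w7.png

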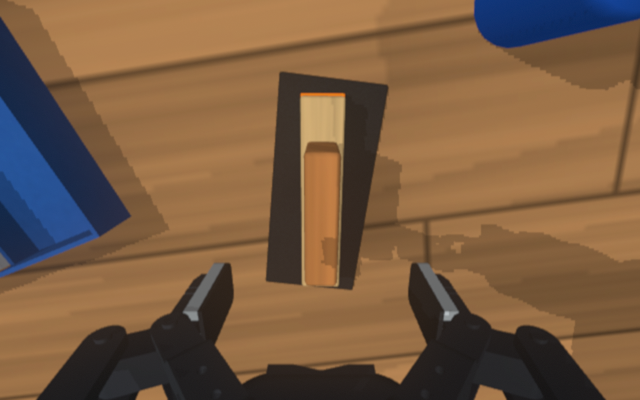

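The wrist view shows the fin centred at (321,218) between the open fingers and parallel to the pads. Descend and grip.

{"name": "send_rows", "arguments": {"targets": [0.001,0.001,0.03,0,0,0,1,0.001,0.001,0.055,0,0,0,1,0.001,0.001,0.07,0,0,0,1,0.001,0.001,0.075,0,0,0,1,0.001,0.001,0.075,0,0,0,1,0.001,0.001,0.075,0,0,0,1], "grip_force": 90}}

```text
clock: 13.85
eef_pos: [467.3, -296.3, 38.9]
tcp_rot: [3.141, -0.002, -0.142]
contact_force: [0.1, 0.3, 0.6]
opening: 0.997
grasp_force: 0.0
```

{"name": "send_rows", "arguments": {"targets": [0,0,0,0,0,0,-1,0,0,0,0,0,0,-1,0,0,0,0,0,0,-1,0,0,0,0,0,0,-1,0,0,0,0,0,0,-1,0,0,0,0,0,0,-1,0,0,0,0,0,0,-1,0,0,0,0,0,0,-1], "grip_force": 90}}

```text
clock: 14.52
eef_pos: [466.1, -296.0, 37.8]
tcp_rot: [3.141, -0.0, -0.143]
contact_force: [-0.7, 1.2, 7.1]
opening: 0.261
grasp_force: 88.2
```

{"name": "send_rows", "arguments": {"targets": [0,0,-0.02,0,0,0,-1,0,0,-0.05,0,0,0,-1,0,0,-0.085,0,0,0,-1,0,0,-0.12,0,0,0,-1,0,0,-0.12,0,0,0,-1,0,0,-0.12,0,0,0,-1,0,0,-0.12,0,0,0,-1]}}

```text
clock: 15.1
eef_pos: [465.1, -295.4, 156.3]
tcp_rot: [-3.141, 0.001, -0.143]
contact_force: [-0.5, 0.7, -4.2]
opening: 0.263
grasp_force: 89.3
```

{"name": "send_rows", "arguments": {"targets": [-0.005,-0.03,0,0,0,-0.02,-1,-0.01,-0.07,0,0,0,-0.05,-1,-0.015,-0.11,0,0,0,-0.09,-1,-0.02,-0.15,0,0,0,-0.13,-1,-0.025,-0.19,0,0,0,-0.17,-1,-0.03,-0.23,0,0,0,-0.2,-1,-0.03,-0.26,0,0,0,-0.2,-1,-0.03,-0.28,0,0,0,-0.2,-1,-0.03,-0.28,0,0,0,-0.2,-1,-0.03,-0.28,0,0,0,-0.2,-1]}}

```text
clock: 15.93
eef_pos: [474.8, -13.5, 155.4]
tcp_rot: [-3.141, 0.004, 0.059]
contact_force: [-0.7, 0.4, -3.5]
opening: 0.261
grasp_force: 89.7
```

```bash
python3 -c "
from rig import r
from h import *
s=r.sense();show(s);go(s,(*W(0,102),150,.241))"
```

```text
t 15.93 pos [474.8 -13.5 155.4] st [ -66.2 -136.6] rot [-3.141  0.004  0.059] F [-0.7  0.4 -3.5] op 0.26 g 90
row [0.0221, -0.2467, 0.0053] [-0.0005, 0.0036, -0.1816]
```

{"name": "send_rows", "arguments": {"targets": [0.004,-0.04,0,0,0.001,-0.03,-1,0.008,-0.08,0,0,0.002,-0.07,-1,0.012,-0.12,0.002,0,0.003,-0.1,-1,0.016,-0.16,0.003,0,0.003,-0.13,-1,0.019,-0.2,0.004,0,0.004,-0.16,-1,0.021,-0.23,0.005,0,0.004,-0.18,-1,0.022,-0.247,0.005,0,0.004,-0.182,-1,0.022,-0.247,0.005,0,0.004,-0.182,-1,0.022,-0.247,0.005,0,0.004,-0.182,-1,0.022,-0.247,0.005,0,0.004,-0.182,-1]}}

```text
clock: 16.77
eef_pos: [483.6, 231.7, 151.2]
tcp_rot: [3.14, -0.002, 0.238]
contact_force: [-0.7, -0.7, -3.1]
opening: 0.259
grasp_force: 90.1
```

```bash
python3 -c "
from rig import r,cams
from h import *
s=r.sense();show(s);go(s,(*W(0,102),90,.241))
f=cams.grab_frame('scene');w=cams.grab_frame('wrist')['color']
cv2.imwrite('pics/w8.png',np.hstack([cv2.resize(f['color'][170:310,280:440],(400,350),interpolation=2),cv2.copyMakeBorder(cv2.resize(w,(400,250)),0,100,0,0,0)]))"
```

```text
t 16.77 pos [483.6 231.7 151.2] st [ 0.8 99.4] rot [ 3.14e+00 -2.00e-03  2.38e-01] F [-0.7 -0.7 -3.1] op 0.26 g 90
row [-0.0009, -0.0027, 0.0612] [0.0014, -0.0018, -0.0028]
```

View pics/w8.png

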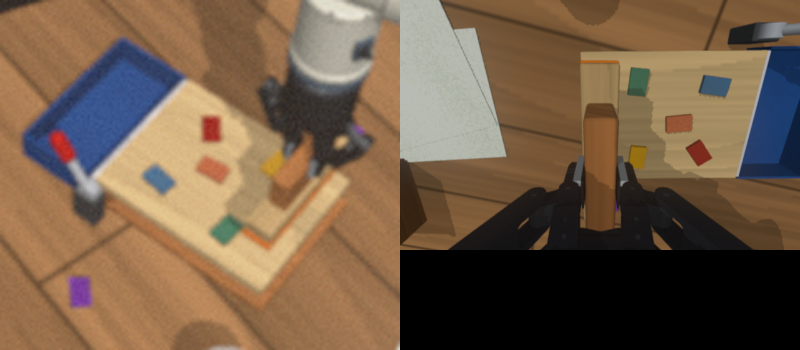

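The views show the scraper held square behind the green and yellow tiles, with the lever fully over. That was one picture over my budget, so I'll work from numbers from here. Lowering now.

{"name": "send_rows", "arguments": {"targets": [-0.001,-0.003,0.025,0,0,0,-1,-0.001,-0.003,0.045,0,0,0,-1,-0.001,-0.003,0.057,0,0,0,-1,-0.001,-0.003,0.061,0,0,0,-1,-0.001,-0.003,0.061,0,0,0,-1,-0.001,-0.003,0.061,0,0,0,-1]}}

```text
clock: 17.37
eef_pos: [483.1, 235.6, 91.6]
tcp_rot: [3.141, -0.004, 0.238]
contact_force: [-0.2, 0.7, -2.8]
opening: 0.259
grasp_force: 90.0
```

{"name": "send_rows", "arguments": {"targets": [0,0,0.002,0,0,0,-1,0,0,0.005,0,0,0,-1,0,0,0.008,0,0,0,-1,0,0,0.008,0,0,0,-1,0,0,0.008,0,0,0,-1]}}

```text
clock: 17.78
eef_pos: [482.8, 236.2, 83.3]
tcp_rot: [3.141, -0.004, 0.239]
contact_force: [0.2, -1.1, -1.7]
opening: 0.259
grasp_force: 90.3
```

Contact is just beginning near 83 mm. Press on.

{"name": "send_rows", "arguments": {"targets": [0,0,0.002,0,0,0,-1,0,0,0.004,0,0,0,-1,0,0,0.004,0,0,0,-1,0,0,0.004,0,0,0,-1]}}

```text
clock: 18.12
eef_pos: [482.9, 236.3, 79.3]
tcp_rot: [3.141, -0.004, 0.239]
contact_force: [0.5, 0.1, 2.3]
opening: 0.259
grasp_force: 90.8
```

{"name": "send_rows", "arguments": {"targets": [0,0,0.002,0,0,0,-1,0,0,0.0045,0,0,0,-1,0,0,0.0045,0,0,0,-1,0,0,0.0045,0,0,0,-1,0,0,0.0045,0,0,0,-1]}}

```text
clock: 18.53
eef_pos: [482.9, 236.3, 74.9]
tcp_rot: [3.141, -0.005, 0.239]
contact_force: [-1.2, 0.7, 6.1]
opening: 0.259
grasp_force: 91.3
```

```bash
python3 -c "
from rig import r
from h import *
import time
s=r.sense();show(s);print(s['wrist_torque'])"
```

```text
t 18.53 pos [482.9 236.3  74.9] st [  1.3 104. ] rot [ 3.141 -0.005  0.239] F [-1.2  0.7  6.1] op 0.26 g 91
[-0.09429036  0.2830714   0.00761322]
```

{"name": "send_rows", "arguments": {"targets": [0,0.003,-0.0001,0,0,0,-1,0,0.006,-0.0003,0,0,0,-1,0,0.009,-0.0005,0,0,0,-1,0,0.012,-0.0008,0,0,0,-1,0,0.015,-0.0011,0,0,0,-1,0,0.018,-0.0013,0,0,0,-1,0,0.021,-0.0016,0,0,0,-1,0,0.024,-0.0018,0,0,0,-1]}}

```text
clock: 19.2
eef_pos: [488.9, 213.5, 77.0]
tcp_rot: [-3.141, -0.005, 0.238]
contact_force: [-0.8, 3.4, 5.7]
opening: 0.259
grasp_force: 91.3
```

{"name": "send_rows", "arguments": {"targets": [0,0.003,0,0,0,0,-1,0,0.006,-0.0001,0,0,0,-1,0,0.009,-0.0002,0,0,0,-1,0,0.012,-0.0004,0,0,0,-1,0,0.015,-0.0006,0,0,0,-1,0,0.018,-0.0008,0,0,0,-1,0,0.021,-0.001,0,0,0,-1,0,0.024,-0.0011,0,0,0,-1]}}

```text
clock: 19.87
eef_pos: [494.7, 190.3, 78.1]
tcp_rot: [-3.141, -0.006, 0.238]
contact_force: [-1.2, 3.9, 7.2]
opening: 0.26
grasp_force: 91.4
```

{"name": "send_rows", "arguments": {"targets": [0,0.003,-0.0002,0,0,0,-1,0,0.006,-0.0004,0,0,0,-1,0,0.009,-0.0006,0,0,0,-1,0,0.012,-0.0008,0,0,0,-1,0,0.015,-0.001,0,0,0,-1,0,0.018,-0.0012,0,0,0,-1,0,0.021,-0.0014,0,0,0,-1,0,0.024,-0.0016,0,0,0,-1]}}

```text
clock: 20.53
eef_pos: [500.4, 167.0, 79.8]
tcp_rot: [-3.141, -0.006, 0.238]
contact_force: [-1.3, 5.0, 7.1]
opening: 0.263
grasp_force: 91.4
```

{"name": "send_rows", "arguments": {"targets": [0,0.003,-0.0002,0,0,0,-1,0,0.006,-0.0004,0,0,0,-1,0,0.009,-0.0006,0,0,0,-1,0,0.012,-0.0007,0,0,0,-1,0,0.015,-0.0009,0,0,0,-1,0,0.018,-0.0011,0,0,0,-1,0,0.021,-0.0012,0,0,0,-1,0,0.024,-0.0013,0,0,0,-1]}}

```text
clock: 21.2
eef_pos: [506.0, 143.7, 81.1]
tcp_rot: [-3.141, -0.006, 0.238]
contact_force: [-1.5, 5.6, 7.6]
opening: 0.26
grasp_force: 91.5
```

{"name": "send_rows", "arguments": {"targets": [0,0.003,-0.0002,0,0,0,-1,0,0.006,-0.0004,0,0,0,-1,0,0.009,-0.0006,0,0,0,-1,0,0.012,-0.0008,0,0,0,-1,0,0.015,-0.0009,0,0,0,-1,0,0.018,-0.001,0,0,0,-1,0,0.021,-0.0012,0,0,0,-1,0,0.024,-0.0013,0,0,0,-1]}}

```text
clock: 21.87
eef_pos: [511.7, 120.3, 82.4]
tcp_rot: [-3.141, -0.006, 0.238]
contact_force: [-1.2, 4.7, 8.0]
opening: 0.26
grasp_force: 91.5
```

{"name": "send_rows", "arguments": {"targets": [0,0.003,-0.0002,0,0,0,-1,0,0.006,-0.0004,0,0,0,-1,0,0.009,-0.0006,0,0,0,-1,0,0.012,-0.0007,0,0,0,-1,0,0.015,-0.0008,0,0,0,-1,0,0.018,-0.0009,0,0,0,-1]}}

```text
clock: 22.37
eef_pos: [515.8, 102.7, 83.2]
tcp_rot: [-3.141, -0.005, 0.238]
contact_force: [-0.3, 4.1, 6.0]
opening: 0.257
grasp_force: 91.4
```

{"name": "send_rows", "arguments": {"targets": [0,0.003,0,0,0,0,-1,0,0.006,-0.0001,0,0,0,-1,0,0.009,-0.0002,0,0,0,-1,0,0.012,-0.0002,0,0,0,-1,0,0.015,-0.0003,0,0,0,-1,0,0.018,-0.0003,0,0,0,-1]}}

```text
clock: 22.87
eef_pos: [520.0, 85.2, 83.5]
tcp_rot: [-3.141, -0.005, 0.238]
contact_force: [-1.6, 4.2, 7.5]
opening: 0.257
grasp_force: 91.5
```

{"name": "send_rows", "arguments": {"targets": [0,0.003,-0.0001,0,0,0,-1,0,0.006,-0.0002,0,0,0,-1,0,0.009,-0.0002,0,0,0,-1,0,0.012,-0.0003,0,0,0,-1,0,0.015,-0.0004,0,0,0,-1,0,0.018,-0.0004,0,0,0,-1]}}

```text
clock: 23.37
eef_pos: [524.2, 67.6, 83.8]
tcp_rot: [-3.141, -0.005, 0.238]
contact_force: [-0.9, 4.0, 6.6]
opening: 0.265
grasp_force: 91.4
```

{"name": "send_rows", "arguments": {"targets": [0,0.003,-0.0001,0,0,0,-1,0,0.006,-0.0001,0,0,0,-1,0,0.009,-0.0001,0,0,0,-1,0,0.012,-0.0002,0,0,0,-1,0,0.015,-0.0002,0,0,0,-1,0,0.018,-0.0002,0,0,0,-1]}}

```text
clock: 23.87
eef_pos: [528.2, 49.6, 83.8]
tcp_rot: [-3.142, -0.004, 0.239]
contact_force: [-0.6, 3.8, 5.3]
opening: 0.259
grasp_force: 91.4
```

{"name": "send_rows", "arguments": {"targets": [0,0.003,0.0001,0,0,0,-1,0,0.006,0.0002,0,0,0,-1,0,0.009,0.0003,0,0,0,-1,0,0.012,0.0003,0,0,0,-1,0,0.015,0.0003,0,0,0,-1,0,0.018,0.0003,0,0,0,-1]}}

```text
clock: 24.37
eef_pos: [532.7, 32.2, 83.7]
tcp_rot: [3.142, -0.005, 0.239]
contact_force: [-0.7, 3.2, 5.6]
opening: 0.26
grasp_force: 91.4
```

{"name": "send_rows", "arguments": {"targets": [0,0.003,0.0001,0,0,0,-1,0,0.006,0.0001,0,0,0,-1,0,0.009,0.0001,0,0,0,-1,0,0.012,0,0,0,0,-1,0,0.012,0,0,0,0,-1]}}

```text
clock: 24.78
eef_pos: [535.3, 19.9, 83.4]
tcp_rot: [3.141, -0.004, 0.239]
contact_force: [-0.0, 0.3, 4.9]
opening: 0.253
grasp_force: 91.1
```

```bash
cat > tiles.py <<'E'
from rig import r,cams
from h import *
s=r.sense();show(s)
def st(p):
    d=p[:2]-[SX,SY];c,n=np.cos(SQ),np.sin(SQ);return np.round([c*d[0]+n*d[1],c*d[1]-n*d[0]])
H={'green':(70,92,90),'terra':(6,13,110),'yellow':(22,28,170),'red':(174,184,150),'blue':(98,108,90)}
for cam in('scene','top'):
    f=cams.grab_frame(cam);hsv=cv2.cvtColor(f['color'],cv2.COLOR_BGR2HSV)
    poly=np.array([proj(f,[*W(x,y),z]) for x,y,z in((92,118,50),(-92,118,50),(-92,-226,20),(92,-226,20))],np.int32)
    pm=np.zeros(hsv.shape[:2],np.uint8);cv2.fillConvexPoly(pm,poly,1)
    for k,(a,b,sm) in H.items():
        h=hsv[...,0].astype(int);h=np.where(h<4,h+180,h) if k=='red' else h
        m=((h>=a)&(h<=b)&(hsv[...,1]>=sm)&(hsv[...,2]>70)&(pm>0)).astype(np.uint8)
        n,l,stt,c=cv2.connectedComponentsWithStats(m)
        print(cam,k,[(st(at(f,*c[i],8)).tolist(),int(stt[i,4])) for i in range(1,n) if stt[i,4]>=8])
E
python3 tiles.py
```

```text
t 24.78 pos [535.3  19.9  83.4] st [   0.5 -118.6] rot [ 3.141 -0.004  0.239] F [-0.   0.3  4.9] op 0.25 g 91
scene green []
scene terra [([-34.0, -162.0], 180), ([-66.0, -119.0], 28), ([55.0, -133.0], 29)]
scene yellow []
scene red [([64.0, -193.0], 67)]
scene blue [([53.0, -168.0], 25)]
top green []
top terra [([-39.0, -114.0], 32)]
top yellow []
top red [([-68.0, -161.0], 9)]
top blue [([-14.0, -200.0], 1107), ([96.0, -149.0], 8)]
```

{"name": "send_rows", "arguments": {"targets": [0,0,-0.02,0,0,0,-1,0,0,-0.05,0,0,0,-1,0,0,-0.08,0,0,0,-1,0,0,-0.08,0,0,0,-1]}}

```text
clock: 25.22
eef_pos: [537.6, 20.3, 167.9]
tcp_rot: [3.139, -0.01, 0.239]
contact_force: [1.1, 1.3, -2.2]
opening: 0.258
grasp_force: 90.3
```

{"name": "send_rows", "arguments": {"targets": [-0.01,0.02,0,0,0,0.03,-1,-0.03,0.06,0,0,0,0.1,-1,-0.05,0.095,0,0,0,0.16,-1,-0.07,0.13,0,0,0,0.22,-1,-0.09,0.165,0,0,0,0.28,-1,-0.105,0.2,0,0,0,0.34,-1,-0.12,0.235,0,0,0,0.4,-1,-0.135,0.265,0,0,0,0.439,-1,-0.144,0.285,0,0,0,0.439,-1,-0.144,0.29,0,0,0,0.439,-1,-0.144,0.29,0,0,0,0.439,-1,-0.144,0.29,0,0,0,0.439,-1]}}

```text
clock: 26.22
eef_pos: [463.0, -294.8, 161.8]
tcp_rot: [-3.139, -0.002, -0.201]
contact_force: [-0.0, 0.3, -2.8]
opening: 0.258
grasp_force: 90.0
```

```bash
python3 tiles.py; python3 -c "
from rig import r
from h import *
go(r.sense(),(464,-296,41,-.2))"; python3 lev.py
```

```text
t 26.22 pos [ 463.  -294.8  161.8] st [-144.9 -407. ] rot [-3.139e+00 -2.000e-03 -2.010e-01] F [-0.   0.3 -2.8] op 0.26 g 90
scene green []
scene terra [([-65.0, -145.0], 9), ([-5.0, -157.0], 52)]
scene yellow []
scene red [([-58.0, -152.0], 33), ([64.0, -193.0], 68)]
scene blue [([50.0, -160.0], 70)]
top green [([62.0, -136.0], 28)]
top terra [([-3.0, -158.0], 99)]
top yellow [([-54.0, -134.0], 13)]
top red [([-57.0, -151.0], 99)]
top blue [([4.0, -182.0], 1936)]
row [0.0006, 0.0019, 0.1213] [-0.002, -0.0026, 0.001]
t 26.32 pos [ 463.4 -294.2  162.3] st [-144.3 -406.5] rot [-3.14e+00 -3.00e-03 -1.99e-01] F [-0.1  0.5 -2.6] op 0.26 g 90
red 313.3369565217391 223.51086956521738 92
```

```bash
python3 - <<'E'
from rig import r,cams
from h import *
c0=cv2.imread('pics/scene0.png');t0=cv2.imread('pics/top0.png')
S=cams.grab_frame('scene');T=cams.grab_frame('top')
def st(p):
    d=p[:2]-[SX,SY];c,n=np.cos(SQ),np.sin(SQ);return np.round([c*d[0]+n*d[1],c*d[1]-n*d[0]])
for k,a,b,sm in(('green',65,98,70),('yellow',20,30,150)):
    for nm,im,f in(('scene0',c0,S),('scene',S['color'],S),('top0',t0,T),('top',T['color'],T)):
        hsv=cv2.cvtColor(im,cv2.COLOR_BGR2HSV)
        poly=np.array([proj(f,[*W(x,y),z]) for x,y,z in((95,118,50),(-95,118,50),(-95,-226,20),(95,-226,20))],np.int32)
        pm=np.zeros(hsv.shape[:2],np.uint8);cv2.fillConvexPoly(pm,poly,1)
        m=(hsv[...,0]>=a)&(hsv[...,0]<=b)&(hsv[...,1]>=sm)&(hsv[...,2]>40)&(pm>0)
        n,l,q,c=cv2.connectedComponentsWithStats(m.astype(np.uint8))
        print(k,nm,[(q[i].tolist(),st(at(f,*c[i],8)).tolist()) for i in range(1,n) if q[i,4]>5])
E
```

```text
green scene0 [([365, 257, 11, 10, 52], [31.0, 37.0])]
green scene [([316, 229, 9, 8, 17], [46.0, -145.0])]
green top0 [([220, 186, 10, 13, 103], [63.0, 56.0])]
green top [([289, 169, 5, 14, 36], [60.0, -136.0])]
yellow scene0 [([385, 231, 12, 10, 75], [-85.0, 31.0])]
yellow scene []
yellow top0 [([232, 225, 10, 14, 120], [-52.0, 51.0])]
yellow top [([299, 211, 5, 12, 30], [-59.0, -133.0])]
```

```bash
python3 - <<'E'
from rig import r,cams
from h import *
S=cams.grab_frame('scene');T=cams.grab_frame('top')
# scene camera pixel offset from the board corners seen earlier
off=np.array([1.9,1.2])
def px(f,a,b,sm,vm):
    hsv=cv2.cvtColor(f['color'],cv2.COLOR_BGR2HSV)
    poly=np.array([proj(f,[*W(x,y),z]) for x,y,z in((95,118,50),(-95,118,50),(-95,-226,20),(95,-226,20))],np.int32)
    pm=np.zeros(hsv.shape[:2],np.uint8);cv2.fillConvexPoly(pm,poly,1)
    v,u=np.nonzero((hsv[...,0]>=a)&(hsv[...,0]<=b)&(hsv[...,1]>=sm)&(hsv[...,2]>vm)&(pm>0));return u,v
for k,a,b,sm in(('green',65,98,70),('terra',5,14,130),('blue-',98,108,60)):
    u,v=px(S,a,b,sm,40);U,V=px(T,a,b,sm,40)
    if k=='blue-': continue
    (o,d),(p,e)=ray(S,u.mean()-off[0],v.mean()-off[1]),ray(T,U.mean(),V.mean())
    q=np.linalg.lstsq(np.c_[d,-e],p-o,rcond=None)[0];m=(o+d*q[0]+p+e*q[1])/2
    print(k,len(u),len(U),'z',m[2],'gap',np.linalg.norm(o+d*q[0]-p-e*q[1]))
# what scene would show for a green tile at (60,-136) at heights
for z in(10,25,35,50):print(z,np.round(np.array(proj(S,[*W(60,-136),z]))+off,1), 'gate edge',np.round(np.array(proj(S,[*W(60,-126.5),47]))+off,1))
u,v=px(S,65,98,70,40);print(sorted(zip(u.tolist(),v.tolist())))
E
```

```text
green 16 36 z 35.5066648861532 gap 4.552764097996409
terra 65 106 z 8.343559289480822 gap 1.387977171581826
10 [321.2 237.8] gate edge [323.8 232.7]
25 [321.3 235.1] gate edge [323.8 232.7]
35 [321.3 233.3] gate edge [323.8 232.7]
50 [321.4 230.5] gate edge [323.8 232.7]
[(317, 235), (317, 236), (318, 234), (318, 235), (319, 232), (319, 233), (319, 234), (320, 232), (320, 233), (321, 231), (321, 232), (322, 230), (322, 231), (323, 229), (323, 230), (324, 229)]
```

All the evidence (hidden low behind the gate in the scene view, y < -131 in the top view) puts the tiles in the tray. Now I'll set the scraper down.

{"name": "send_rows", "arguments": {"targets": [0.001,0.001,0.03,-0.002,-0.002,0,-1,0.001,0.001,0.06,-0.002,-0.002,0,-1,0.001,0.001,0.09,-0.002,-0.002,0,-1,0.001,0.001,0.11,-0.002,-0.002,0,-1,0.001,0.001,0.12,-0.002,-0.002,0,-1,0.001,0.001,0.12,-0.002,-0.002,0,-1,0.001,0.001,0.12,-0.002,-0.002,0,-1]}}

```text
clock: 27.15
eef_pos: [465.2, -296.6, 43.3]
tcp_rot: [3.141, -0.002, -0.2]
contact_force: [0.8, 1.2, -2.5]
opening: 0.262
grasp_force: 90.0
```

{"name": "send_rows", "arguments": {"targets": [0,0,0.001,0,0,0,-1,0,0,0.002,0,0,0,-1,0,0,0.003,0,0,0,-1,0,0,0.003,0,0,0,-1]}}

```text
clock: 27.48
eef_pos: [465.3, -296.9, 40.7]
tcp_rot: [3.14, -0.003, -0.2]
contact_force: [0.1, -0.7, -3.6]
opening: 0.264
grasp_force: 90.0
```

{"name": "send_rows", "arguments": {"targets": [0,0,0.001,0,0,0,-1,0,0,0.002,0,0,0,-1,0,0,0.003,0,0,0,-1,0,0,0.003,0,0,0,-1,0,0,0.003,0,0,0,-1]}}

```text
clock: 27.9
eef_pos: [465.1, -296.7, 37.7]
tcp_rot: [3.141, -0.002, -0.2]
contact_force: [-2.5, 2.6, 7.9]
opening: 0.258
grasp_force: 91.5
```

{"name": "send_rows", "arguments": {"targets": [0,0,-0.0015,0,0,0,-1,0,0,-0.0015,0,0,0,0.2,0,0,-0.0015,0,0,0,1,0,0,-0.0015,0,0,0,1,0,0,-0.0015,0,0,0,1,0,0,-0.0015,0,0,0,1,0,0,-0.0015,0,0,0,1,0,0,-0.0015,0,0,0,1]}}

```text
clock: 28.57
eef_pos: [464.8, -296.6, 38.4]
tcp_rot: [3.141, -0.002, -0.2]
contact_force: [-0.9, -0.4, -0.0]
opening: 1.002
grasp_force: 0.0
```

{"name": "send_rows", "arguments": {"targets": [0,0,-0.02,0,0,0,1,0,0,-0.05,0,0,0,1,0,0,-0.09,0,0,0,1,0,0,-0.13,0,0,0,1,0,0,-0.17,0,0,0,1,-0.1,0.1,-0.17,0,0,0,1,-0.1,0.1,-0.17,0,0,0,1,-0.1,0.1,-0.17,0,0,0,1,-0.1,0.1,-0.17,0,0,0,1,-0.1,0.1,-0.17,0,0,0,1,-0.1,0.1,-0.17,0,0,0,1]}}

```text
clock: 29.48
eef_pos: [346.2, -374.9, 208.5]
tcp_rot: [3.141, -0.002, -0.202]
contact_force: [0.6, -0.3, 0.4]
opening: 0.998
grasp_force: 0.0
```

```bash
python3 tiles.py; python3 lev.py; python3 - <<'E'
from rig import cams
from h import *
f=cams.grab_frame('top');hsv=cv2.cvtColor(f['color'],cv2.COLOR_BGR2HSV)
m=((hsv[...,0]>10)&(hsv[...,0]<28)&(hsv[...,2]>95)).astype(np.uint8)
z=np.zeros_like(m);mat=np.array([proj(f,(463+np.cos(-.262)*a-np.sin(-.262)*b,-294+np.sin(-.262)*a+np.cos(-.262)*b,4)) for a,b in((97,42),(97,-42),(-97,-42),(-97,42))],np.int32)
cv2.fillConvexPoly(z,mat,1)
c=max(cv2.findContours(m*z,0,2)[0],key=cv2.contourArea);(u,v),s,a=cv2.minAreaRect(c);print("scraper",at(f,u,v,28),s,a,cv2.contourArea(c))
E
```

```text
t 29.48 pos [ 346.2 -374.9  208.5] st [-277.3 -457. ] rot [ 3.141e+00 -2.000e-03 -2.020e-01] F [ 0.6 -0.3  0.4] op 1.00 g 0
scene green []
scene terra [([-65.0, -145.0], 9), ([-5.0, -157.0], 51)]
scene yellow []
scene red [([-58.0, -153.0], 31), ([64.0, -194.0], 65)]
scene blue [([50.0, -159.0], 67)]
top green [([61.0, -136.0], 28)]
top terra [([-3.0, -158.0], 99)]
top yellow []
top red [([-57.0, -151.0], 100)]
top blue [([4.0, -181.0], 1937)]
t 29.58 pos [ 347.4 -374.3  208.3] st [-276.1 -456.6] rot [ 3.141e+00 -2.000e-03 -2.000e-01] F [-0.3  0.4  1. ] op 1.00 g 0
red 313.1489361702128 223.70212765957447 94
scraper [ 464.33849883 -295.62834028   28.        ] (15.026376724243164, 61.626033782958984) 10.30484676361084 829.5
```

Scraper is standing on the mat centre. A quick numeric close-up check of the two leaning tiles with the wrist camera follows.

{"name": "send_rows", "arguments": {"targets": [0.058,-0.332,-0.092,0,0,0,1,0.058,-0.332,-0.092,0,0,0,1,0.058,-0.332,-0.092,0,0,0,1,0.058,-0.332,-0.092,0,0,0,1,0.058,-0.332,-0.092,0,0,0,1,0.058,-0.332,-0.092,0,0,0,1,0.058,-0.332,-0.092,0,0,0,1,0.058,-0.332,-0.092,0,0,0,1,0.058,-0.332,-0.092,0,0,0,1,0.058,-0.332,-0.092,0,0,0,1,0.058,-0.332,-0.092,0,0,0,1]}}

```text
clock: 30.6
eef_pos: [469.8, -59.2, 300.2]
tcp_rot: [3.141, -0.002, -0.196]
contact_force: [0.0, -0.2, 0.4]
opening: 0.997
grasp_force: 0.0
```

```bash
cat > wv.py <<'E'
from rig import r,cams
from h import *
import pickle,sys
show(r.sense())
f=cams.grab_frame('wrist');pickle.dump(f,open(sys.argv[1],'wb'))
hsv=cv2.cvtColor(f['color'],cv2.COLOR_BGR2HSV);hh=hsv[...,0].astype(int)
print('gate ends px',[np.round(proj(f,[*W(x,-123.5),47])).tolist() for x in(95,-95)],'tray far',[np.round(proj(f,[*W(x,-228),45])).tolist() for x in(95,-95)])
def st(p):
    d=p[:2]-[SX,SY];c,n=np.cos(SQ),np.sin(SQ);return np.round([c*d[0]+n*d[1],c*d[1]-n*d[0]]).tolist()
for k,a,b,sm in(('green',70,95,80),('yellow',20,30,150),('terra',5,14,130)):
    m=((hh>=a)&(hh<=b)&(hsv[...,1]>=sm)&(hsv[...,2]>50)).astype(np.uint8)
    n,l,q,c=cv2.connectedComponentsWithStats(m)
    for i in range(1,n):
        if q[i,4]<60:continue
        p=st(at(f,*c[i],15))
        if abs(p[0])<110 and -250<p[1]<130:
            cc=cv2.minAreaRect(np.argwhere(l==i)[:,::-1].astype(np.float32))
            print(k,np.round(c[i],1).tolist(),q[i].tolist(),'z15',p,'corners@15',[st(at(f,*x,15)) for x in cv2.boxPoints(cc)])
E
python3 wv.py v1.pkl
```

```text
t 30.60 pos [469.8 -59.2 300.2] st [ -82.  -179.9] rot [ 3.141e+00 -2.000e-03 -1.960e-01] F [ 0.  -0.2  0.4] op 1.00 g 0
gate ends px [[216.0, 49.0], [287.0, 185.0]] tray far [[293.0, 7.0], [356.0, 153.0]]
green [244.4, 76.0] [236, 62, 18, 29, 158] z15 [58.0, -134.0] corners@15 [[76.0, -129.0], [76.0, -137.0], [39.0, -138.0], [39.0, -130.0]]
yellow [283.8, 157.3] [277, 146, 15, 24, 139] z15 [-63.0, -131.0] corners@15 [[-45.0, -126.0], [-45.0, -135.0], [-81.0, -137.0], [-81.0, -127.0]]
terra [310.6, 26.8] [298, 8, 28, 38, 269] z15 [73.0, -240.0] corners@15 [[95.0, -232.0], [91.0, -257.0], [49.0, -254.0], [53.0, -228.0]]
terra [358.2, 148.9] [305, 89, 88, 111, 1959] z15 [-98.0, -235.0] corners@15 [[-126.0, -132.0], [-9.0, -263.0], [-79.0, -328.0], [-207.0, -201.0]]
terra [282.3, 111.8] [269, 100, 28, 24, 399] z15 [-5.0, -159.0] corners@15 [[6.0, -142.0], [6.0, -175.0], [-16.0, -176.0], [-16.0, -142.0]]
```

{"name": "send_rows", "arguments": {"targets": [0,0.04,0,0,0,0,1,0,0.08,0,0,0,0,1,0,0.12,0,0,0,0,1,0,0.15,0,0,0,0,1,0,0.15,0,0,0,0,1,0,0.15,0,0,0,0,1]}}

```text
clock: 31.15
eef_pos: [438.2, -209.7, 299.6]
tcp_rot: [3.141, -0.0, -0.205]
contact_force: [-0.0, 0.2, 0.0]
opening: 1.001
grasp_force: 0.0
```

```bash
python3 wv.py v2.pkl
```

```text
t 31.15 pos [ 438.2 -209.7  299.6] st [-148.6 -318.4] rot [ 3.141 -0.    -0.205] F [-0.   0.2  0. ] op 1.00 g 0
gate ends px [[88.0, 49.0], [177.0, 185.0]] tray far [[160.0, 7.0], [242.0, 152.0]]
green [125.7, 75.9] [116, 62, 20, 29, 168] z15 [60.0, -130.0] corners@15 [[78.0, -126.0], [78.0, -133.0], [41.0, -134.0], [41.0, -126.0]]
yellow [177.0, 157.1] [167, 146, 22, 24, 195] z15 [-62.0, -129.0] corners@15 [[-44.0, -122.0], [-42.0, -137.0], [-78.0, -139.0], [-81.0, -124.0]]
terra [172.9, 111.6] [159, 100, 29, 24, 410] z15 [-6.0, -161.0] corners@15 [[5.0, -144.0], [5.0, -178.0], [-17.0, -177.0], [-17.0, -142.0]]
```

```bash
python3 -c "
from rig import r
print(r.sign_off())"
```

```text
the job is handed in; nothing more can be done
None
```

I handed the job in at about 31 s; the rig returned no verdict. By my own measurements the lever is on its end stop, all five tiles are in the tray (green and yellow lean on edge against its gate-side wall), the stroke ran at about 9–11 N, and the scraper stands within about 2 mm of the mat's centre. An early failed lever push read up to about 62 N upward at the wrist, which may break the 40 N contact limit, and I viewed 11 pictures, one over the limit of 10.

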